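Latch the tool case shut

TASK

The black tool case has two draw latches on its top; one is already shut and the other is undone, with its lever standing up. On the undone latch, swing the wire loop over and down behind the keeper's hook while the lever still stands up, then push the lever down over centre until it lies flat and holds. Leave the shut latch shut.

Things in the scene. Friction and masses are not known exactly. Their poses are not given: they have to be found in the camera images.
- latch: The undone metal draw latch (its lever stands up), on the flat top of a fixed black tool case 480 x 190 x 180 mm high, 135 mm left or right of the case's carrying handle (44 mm high). Origin: on the case top under the lever's hinge axis, which runs along y at z 18 mm. z up; x level, across the case, from lever to keeper, pointing away from the robot.
- keeper (a point): The bar's seat in the undone latch's keeper, 50 mm along +x from the lever's hinge, 14 mm above the case top. The keeper is a fixed hook 24 mm wide: its wall ends 3 mm short of this point (-x); its lip spans 5 to 9 mm above it and ends 1 mm past it (+x); its foot, 3.5 mm below, runs to 14 mm past it. The hooked bar lies here or up to 9 mm farther along +x.
- lever (a joint): Undone lever: 0 = shut, flat along the latch's -x, top 4.5 mm over its hinge axis; grows as its tip rises; most 1.35 rad. It starts at 1.05 to 1.25 and stays where left. 20 mm strap, then a paddle 28 mm wide, 36 to 78 mm from the hinge, 5 mm thick. Once hooked, pushing it down takes 3 to 5 N at the paddle near 0.4 rad, passes centre at 0.2 and snaps home below about 0.12.
- loop_bar (a point): Middle of the end bar (6 mm round, along y) of the undone latch's loop, a frame 48 mm wide that passes outside the keeper. It swings 77 mm about a pin on the lever, 30 mm from the hinge: at lever angle a the pin is at x -30 cos(a-0.12), z 18+30 sin(a-0.12) mm. It starts within 20 deg of upright; tipped 20 deg to the keeper side it falls and hooks itself if a is over 0.95.
- shut_lever (a joint): Lever angle of the other, identical latch on the same case, 270 mm from the undone one: 0 = shut and flat, as it starts and must stay.

How it is judged (in metres and radians):
On the way:
1. the loop's bar lies behind and below the keeper's lip while the lever still stands up (above 0.5 rad) (x of loop_bar in the frame of latch between 0.046 and 0.07 m and z of loop_bar in the frame of latch below 0.0215 m and value of joint lever above 0.5 rad), for 0.2 s.
At the end, for the whole second after the job is handed in: The undone latch's lever lies flat (within 0.1 rad of shut) with the loop's bar still behind the keeper's wall and under its lip (bar middle 46 to 55 mm from the hinge along the latch, lower than 21.5 mm above the case top), and the other latch's lever is still shut (within 0.1 rad) (value of joint each of lever, shut_lever below 0.1 rad and x of loop_bar in the frame of latch between 0.046 and 0.055 m and z of loop_bar in the frame of latch below 0.0215 m); the robot touches nothing.
It fails at once if the latch that was shut is opened (its lever above 0.3 rad) (value of joint shut_lever above 0.3 rad).
It also fails if it takes over 38 s, if anything falls off the work surface, if the arm or the gripper's body presses on something with over 40 N, if the wrist force passes 120 N, or if a joint passes its speed limit or range.

ROBOT

A 6-joint arm with a two-finger parallel gripper is mounted at the origin on the work surface. World frame = base frame: x ahead of the robot, y to its left, z up, the work surface at z = 0. Lengths are in m, angles in degrees, forces in N, time in s.
With the tool pointing down it reaches from about 0.3 to 0.75 m from the base axis. Payload 8.5 kg.
Tool frame: the origin (TCP) lies at the very end of the fingers, on their centre line; the grasp point (between the pads) lies 19 mm behind it (env.hold_point_z is the distance from the TCP to the grasp point, in m); z points along the fingers, y is the line along which they close (so a half turn about z gives the same grasp; the last joint's range is limited). The gripper opens to 85 mm and grips with 20 to 120 N. Pads are 22 mm wide; open, the fingers measure 114 mm over their backs; the gripper's body (76 mm by 85 mm) begins 54 mm behind the grasp point. The pads swing forward as they close: fully open they stand 13 mm farther back than shut.
Start: joints at [-88.31, 21.807, 74.336, -0, 83.858, -12.336], TCP at [0.133, -0.534, 0.231] pointing down, gripper open.
Joint ranges: [-178.18, 178.18], [-50.72, 133.34], [12.68, 142.11], [-81.47, 261.47], [9.98, 163.14], [-165.26, 165.26]. Speed limits (degrees/s): [136.94, 136.94, 180, 180, 180, 180].

INTERFACE

Orientations are given as a 3x3 rotation matrix whose columns are the frame's x, y, z axes.
In Python, from rig import env, optics gives the robot as it stands.
- The arm moves only by the shell command python3 -m jog 'ROWS' [OPENING] [FORCE]. ROWS is JSON, a list of rows, each an object with "linear": the shift along the tool's x, y, z in units of 40 mm (1.0 is 40 mm), a list of three; "roll": the turn about the tool's z in units of 5 degrees (1.0 is 5 degrees). A call has 1 to 12 rows; each row shifts and turns the commanded pose from where the row before left it, along the tool's axes as they then stand; what a row does not reach is not made up. A row lasts 1/12 s, in which the tool goes at most 41.7 mm and 7.16 degrees, less where a joint would pass 70% of its speed; a pose out of reach is approached as far as the arm can. A call is refused whole if a number of a shift passes 1 or a number of a turn 1, either way. A call with a gripper value outside its range is refused whole. OPENING is the opening, from -1 (shut) to 1 (fully open), set as the call begins (- or left out, the last holds). The fingers move at their own pace and stop on an object; FORCE is the grip in N (left out, the last holds). Time passes only in rows, so rows that do not move let the fingers close. It gives the time, the measured TCP pose, the force, the opening and the grip force at its end, in the units of the state.
- env.observe(): the state, without advancing time (a new reading comes with each control period).
- optics.get_image(name): name is "scene" or "top" or "wrist"; returns the picture (480x640x3 uint8, red, green, blue); there is no depth.
- optics.calibration(name): a dict with "fov_y" (degrees; the focal length in pixels is half the picture's height over the tangent of half this angle, whatever the lens; pixels are square), "cx", "cy" (the principal point, pixels), "T" (4x4, takes a point from camera to world coordinates). Camera axes: x right, y down, z forward; pixel columns grow to the right and rows downward; lengths in m; the calibration is good to about 2 mm. A picture is of the moment at which its call begins: read the wrist's pose just before it. calibration takes no time and is no camera call; for the wrist camera it gives the pose at the moment of the call.
- env.close_job(): hands the job in; it is judged then, once.
The state is a dict: "time_s": time; "q": joint angles; "qvel": joint speeds; "joint_efforts": joint torques, N m; "position": TCP position; "tool_rot": TCP orientation; "ft_force": force on the tool from outside, world axes, zero at the start; "wrist_torque": the same for the moment, N m; "grip_width": finger opening in m; "gripper_force": force on a finger pad.
Only numpy, scipy, OpenCV 4.12 (cv2) and the standard library are available. Lean on these libraries where they do the work, as an engineer would, in place of code of your own. Each camera call takes 0.05 s, during which the arm holds its last target. There are 200 camera calls.

## Working session

There is one attempt and no reset: what is moved stays moved. The work goes in short steps, Python scripts to look and compute and a shell command to move; the robot and the scene stay as the last step left them, time stands still between calls to the robot, and variables do not carry over. Pictures are saved under pics/ and viewed, at most 10 in all, crops included, and the job is handed in when it is done.

```bash
mkdir -p pics
python3 - <<'E'
from rig import env, optics
import cv2, numpy as np
s=env.observe(); print(s['time_s'],s['position'],np.round(s['tool_rot'],3).tolist(),s['grip_width'])
for n in ['scene','top','wrist']:
    c=optics.calibration(n); print(n,c['fov_y'],c['cx'],c['cy'],np.round(c['T'],4).tolist())
    cv2.imwrite(f'pics/{n}0.png',optics.get_image(n)[:,:,::-1])
E
```

```text
0.0 [ 0.13328268 -0.53330887  0.23070642] [[0.97, 0.242, -0.0], [0.242, -0.97, 0.001], [0.0, -0.001, -1.0]] 0.08560705331233753
scene 54.98267490603107 320.9979911699494 236.77822334872673 [[-0.5466, 0.678, -0.4915, 0.9568], [0.8374, 0.4418, -0.3217, 0.2819], [-0.0009, -0.5875, -0.8092, 0.8167], [0.0, 0.0, 0.0, 1.0]]
top 51.62943346328925 318.7888508390735 242.3029918817708 [[0.0055, -0.9898, 0.1424, 0.4915], [-0.9996, -0.0092, -0.0254, 0.0518], [0.0264, -0.1423, -0.9895, 0.9032], [0.0, 0.0, 0.0, 1.0]]
wrist 62.939462421679266 318.66405612695405 240.4696306494593 [[0.2423, -0.9267, -0.2874, 0.2068], [-0.9702, -0.2318, -0.0705, -0.5147], [-0.0013, 0.2959, -0.9552, 0.3734], [0.0, 0.0, 0.0, 1.0]]
```

View pics/top0.png

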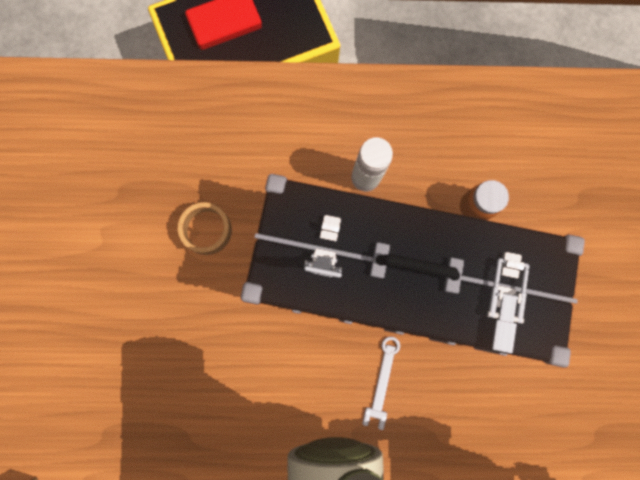

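View pics/scene0.png

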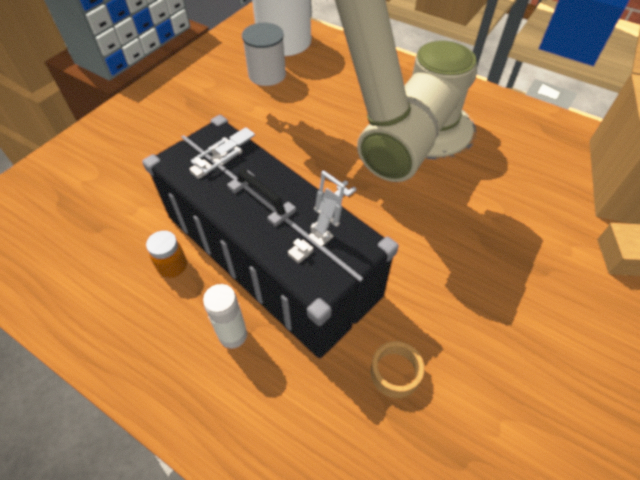

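```bash
cat > h.py <<'E'
import numpy as np
from rig import env, optics
def ray(n,p,c=None):
    c=c or optics.calibration(n); f=240/np.tan(np.radians(c['fov_y']/2)); T=np.array(c['T'])
    d=T[:3,:3]@np.array([(p[0]-c['cx'])/f,(p[1]-c['cy'])/f,1]); return T[:3,3],d/np.linalg.norm(d)
def plane(n,p,z):
    o,d=ray(n,p); return o+d*(z-o[2])/d[2]
def tri(n1,p1,n2,p2,c1=None,c2=None):
    a,d=ray(n1,p1,c1); b,e=ray(n2,p2,c2)
    s=np.linalg.lstsq(np.array([d,-e]).T,b-a,rcond=None)[0]
    P,Q=a+s[0]*d,b+s[1]*e; return (P+Q)/2,np.linalg.norm(P-Q)
E
python3 - <<'E'
from h import *
import cv2
for a,b in [((276,184),(319,311)),((252,293),(388,248)),((575,244),(151,163)),((560,356),(219,122))]:
    P,g=tri('top',a,'scene',b); print(P.round(4),round(g,4),plane('top',a,.18).round(4))
t=cv2.imread('pics/top0.png')[200:290,280:370]; s=cv2.imread('pics/scene0.png')[165:275,275:365]
r=lambda i:cv2.resize(i,(400,int(i.shape[0]*400/i.shape[1])),interpolation=cv2.INTER_CUBIC)
t,s=r(t),r(s); o=np.zeros((s.shape[0],800,3),np.uint8); o[:400,:400]=t; o[:,400:]=s
cv2.imwrite('pics/z.png',o)
E
```

```text
[0.6853 0.0992 0.1701] 0.0019 [0.6831 0.0977 0.18  ]
[0.5206 0.1318 0.168 ] 0.0023 [0.5207 0.1295 0.18  ]
[ 0.5972 -0.3529  0.1711] 0.0029 [ 0.5966 -0.3494  0.18  ]
[ 0.4319 -0.3196  0.1715] 0.0018 [ 0.433  -0.3162  0.18  ]
```

View pics/z.png

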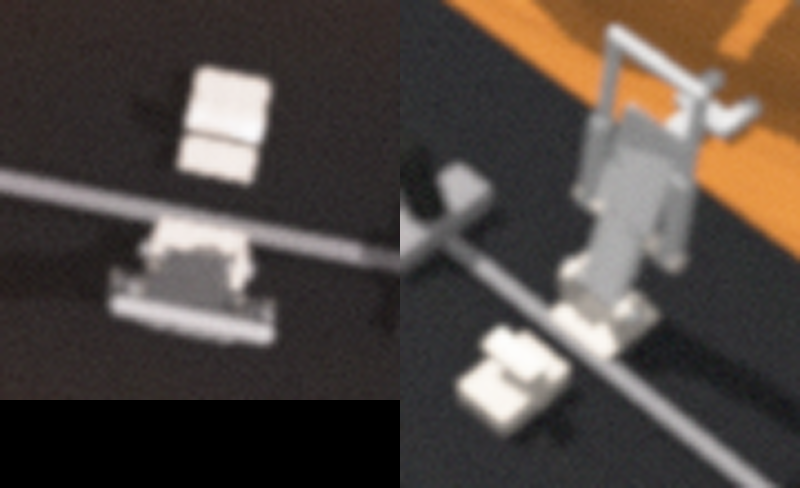

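Run:
```python
from h import *
yaw=np.radians(-11.2); ex=np.array([np.cos(yaw),np.sin(yaw),0]); ey=np.array([-ex[1],ex[0],0])
T=lambda x,y:(280+x/4.444,200+y/4.444); S=lambda x,y:(275+(x-400)/4.444,165+y/4.444)
for nm,a,b in [('bar+y',(112,303),(705,97)),('bar-y',(272,332),(612,30)),('footfar+y',(197,67),(505,433)),('footfar-y',(272,77),(460,385)),('lip near+y',(180,168),(572,372)),('lip near -y',(253,183),(495,328))]:
    P,g=tri('top',T(*a),'scene',S(*b)); print(nm,P.round(4),round(g,4), 'along',round(P@ex,4),round(P@ey,4))
ht=[tri('top',(380,260),'scene',(282,213)),tri('top',(455,275),'scene',(236,184))]
for P,g in ht: print('handle foot',P.round(4),round(g,4),round(P@ex,4),round(P@ey,4))
c=[np.array(p) for p in [(.6853,.0992,0),(.5206,.1318,0),(.5972,-.3529,0),(.4319,-.3196,0)]]; m=sum(c)/4; print('case',m,m@ex,m@ey)
```

```text
bar+y [0.5462 0.0533 0.299 ] 0.0013 along 0.5254 0.1583
bar-y [0.5382 0.0098 0.3   ] 0.0025 along 0.526 0.1142
footfar+y [0.6354 0.0264 0.1827] 0.0025 along 0.6182 0.1493
footfar-y [0.6307 0.0024 0.1892] 0.0038 along 0.6182 0.1249
lip near+y [0.6008 0.0324 0.1849] 0.0034 along 0.5831 0.1485
lip near -y [0.5987 0.0031 0.1869] 0.0085 along 0.5866 0.1194
handle foot [ 0.5689 -0.0549  0.187 ] 0.0022 0.5687 0.0566
handle foot [ 0.5506 -0.1713  0.1746] 0.005 0.5734 -0.0611
case [ 0.55875  -0.110375  0.      ] 0.5695473095672652 0.0002555184724923054
```

```bash
python3 -m jog '[{"linear":[0,0,-0.4],"roll":1},{"linear":[0,0,-0.4],"roll":1},{"linear":[0,0,-0.4],"roll":1},{"linear":[0,0,-0.4],"roll":1},{"linear":[0,0,-0.4],"roll":1}]' -1
python3 -m jog '[{"linear":[0.3,-0.9,0],"roll":0},{"linear":[0.3,-0.9,0],"roll":0},{"linear":[0.3,-0.9,0],"roll":0},{"linear":[0.3,-0.9,0],"roll":0},{"linear":[0.3,-0.9,0],"roll":0},{"linear":[0.3,-0.9,0],"roll":0},{"linear":[0.3,-0.9,0],"roll":0},{"linear":[0.3,-0.9,0],"roll":0},{"linear":[0.3,-0.9,0],"roll":0},{"linear":[0.3,-0.9,0],"roll":0}]'
```

```text
time_s: 0.57
position: [0.1333, -0.5334, 0.3118]
tool_rot: [[0.981, -0.195, -0.0], [-0.195, -0.981, 0.001], [-0.0, -0.001, -1.0]]
ft_force: [-0.2, -0.4, -1.1]
grip_width: 0.0251
gripper_force: 0.0
time_s: 1.4
position: [0.3199, -0.2012, 0.3113]
tool_rot: [[0.982, -0.191, 0.0], [-0.191, -0.982, -0.0], [0.0, 0.0, -1.0]]
ft_force: [0.9, -1.4, 0.1]
grip_width: -0.0
gripper_force: 0.0
```

```bash
python3 -m jog '[{"linear":[0.25,-0.8,0]},{"linear":[0.25,-0.8,0]},{"linear":[0.25,-0.8,0]},{"linear":[0.25,-0.8,0]},{"linear":[0.25,-0.8,0]},{"linear":[0.25,-0.8,0]},{"linear":[0.25,-0.8,0]},{"linear":[0.25,-0.8,0]},{"linear":[0,0,0]},{"linear":[0,0,0]}]'
python3 - <<'E'
from h import *
import cv2
s=env.observe();c=optics.calibration('wrist'); im=optics.get_image('wrist')[:,:,::-1]
cv2.imwrite('pics/w1.png',im); np.save('w1.npy',c,allow_pickle=True); print(s['position'],s['time_s'])
E
```

```text
[ 0.31993549 -0.20118067  0.31130285] 1.4invalid input
```

View pics/w1.png

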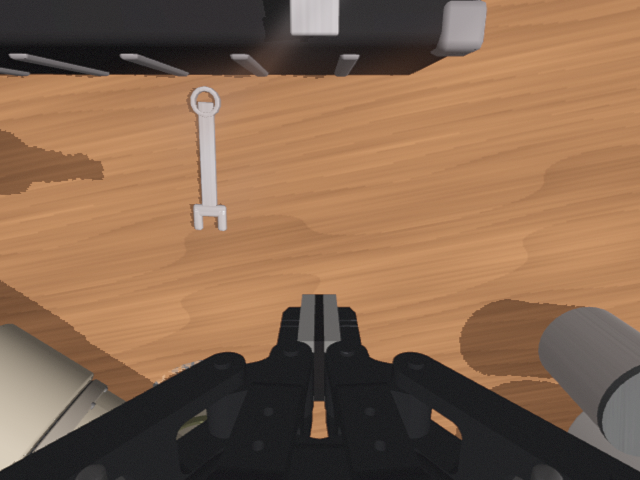

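```bash
python3 -m jog '[{"linear":[0.25,-0.8,0],"roll":0},{"linear":[0.25,-0.8,0],"roll":0},{"linear":[0.25,-0.8,0],"roll":0},{"linear":[0.25,-0.8,0],"roll":0},{"linear":[0.25,-0.8,0],"roll":0},{"linear":[0.25,-0.8,0],"roll":0},{"linear":[0.25,-0.8,0],"roll":0},{"linear":[0.25,-0.8,0],"roll":0},{"linear":[0,0,0],"roll":0},{"linear":[0,0,0],"roll":0}]'
python3 - <<'E'
from h import *
import cv2
s=env.observe();c=optics.calibration('wrist'); im=optics.get_image('wrist')[:,:,::-1]
cv2.imwrite('pics/w2.png',im); np.save('w2.npy',c,allow_pickle=True); print(s['position'],s['time_s'])
E
```

```text
time_s: 2.28
position: [0.447, 0.0342, 0.3109]
tool_rot: [[0.982, -0.187, -0.001], [-0.187, -0.982, 0.0], [-0.001, 0.0, -1.0]]
ft_force: [0.7, -0.4, -0.2]
grip_width: -0.0001
gripper_force: 0.0
[0.44704682 0.03416338 0.31086854] 2.2833
```

View pics/w2.png

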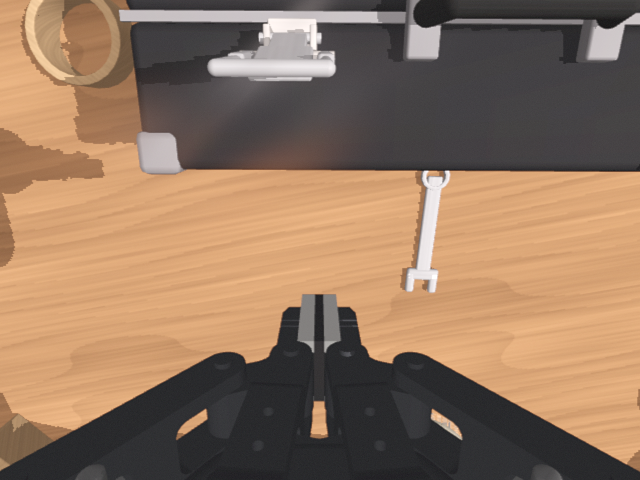

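Run:
```python
from h import *
R=env.observe()['tool_rot']; p=np.array(env.observe()['position'])
for z in(.295,.30,.305): print(z, (R.T@(plane('wrist',(272,67),z)-p)/.04).round(3))
P,g=tri('top',(323.2,271.5),'wrist',(272,67)); print(P.round(4),g,(np.array(R).T@(P-p)/.04).round(3))
for px in [(210,67),(335,67)]: print(plane('wrist',px,.3).round(4))
for a in [(160,153)]: print('corner',plane('wrist',a,.18).round(4))
```

```text
0.295 [ 2.353 -0.449  0.398]
0.3 [ 2.339 -0.435  0.273]
0.305 [ 2.324 -0.421  0.148]
[0.5409 0.0314 0.3118] 0.001267455307997248 [ 2.32  -0.4   -0.023]
[0.5461 0.0546 0.3   ]
[0.5376 0.0103 0.3   ]
corner [0.5197 0.1301 0.18  ]
```

```bash
python3 -m jog '[{"linear":[0.3,-0.22,0.2],"roll":0},{"linear":[0.4,-0.21,0.2],"roll":0},{"linear":[0.4,0,0.2],"roll":0},{"linear":[0.4,0,0.05],"roll":0},{"linear":[0.2,0,0],"roll":0},{"linear":[0.1,0,0],"roll":0},{"linear":[0.1,0,0],"roll":0},{"linear":[0.1,0,0],"roll":0},{"linear":[0.1,0,0],"roll":0},{"linear":[0.1,0,0],"roll":0},{"linear":[0,0,0],"roll":0}]'
python3 -m jog '[{"linear":[0.1,0,0],"roll":0},{"linear":[0.1,0,0],"roll":0},{"linear":[0.1,0,0],"roll":0},{"linear":[0.1,0,0],"roll":0},{"linear":[0.1,0,0],"roll":0},{"linear":[0,0,0],"roll":0}]'
python3 - <<'E'
from h import *
import cv2
for n in ['wrist','scene']: cv2.imwrite(f'pics/{n}3.png',optics.get_image(n)[:,:,::-1])
s=cv2.imread('pics/scene3.png')[155:275,265:385]; w=cv2.imread('pics/wrist3.png')
cv2.imwrite('pics/m3.png',np.hstack([cv2.resize(w,(400,300)),cv2.resize(s,(300,300),interpolation=cv2.INTER_CUBIC)]))
E
```

```text
time_s: 3.25
position: [0.537, 0.0331, 0.2854]
tool_rot: [[0.982, -0.19, 0.0], [-0.19, -0.982, -0.0], [0.0, -0.0, -1.0]]
ft_force: [0.0, -0.4, -0.5]
grip_width: -0.0
gripper_force: 0.0
time_s: 3.75
position: [0.5569, 0.0292, 0.2851]
tool_rot: [[0.982, -0.19, -0.0], [-0.19, -0.982, 0.0], [-0.0, -0.0, -1.0]]
ft_force: [-0.2, -0.1, -1.0]
grip_width: -0.0002
gripper_force: 0.0
```

View pics/m3.png

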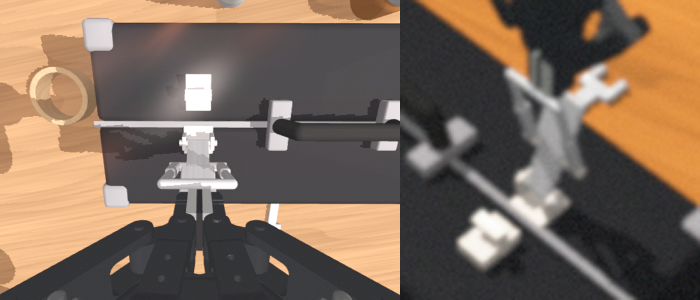

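```bash
python3 -m jog '[{"linear":[0.1,0,0],"roll":0},{"linear":[0.1,0,0],"roll":0},{"linear":[0.1,0,0],"roll":0},{"linear":[0.1,0,0],"roll":0},{"linear":[0.1,0,0],"roll":0},{"linear":[0.1,0,0],"roll":0},{"linear":[0.1,0,0],"roll":0},{"linear":[0,0,0],"roll":0},{"linear":[0,0,0],"roll":0},{"linear":[0,0,0],"roll":0},{"linear":[0,0,0],"roll":0},{"linear":[0,0,0],"roll":0}]'
python3 - <<'E'
from h import *
import cv2
for n in ['wrist','scene']: cv2.imwrite(f'pics/{n}4.png',optics.get_image(n)[:,:,::-1])
s=cv2.imread('pics/scene4.png')[155:275,265:385]; w=cv2.imread('pics/wrist4.png')
cv2.imwrite('pics/m4.png',np.hstack([cv2.resize(w,(400,300)),cv2.resize(s,(400,400),interpolation=cv2.INTER_CUBIC)[50:350]]))
E
```

```text
time_s: 4.85
position: [0.5836, 0.0241, 0.2854]
tool_rot: [[0.982, -0.19, 0.0], [-0.19, -0.982, 0.0], [0.0, -0.0, -1.0]]
ft_force: [-0.3, 0.4, -0.6]
grip_width: 0.0
gripper_force: 0.0
```

View pics/m4.png

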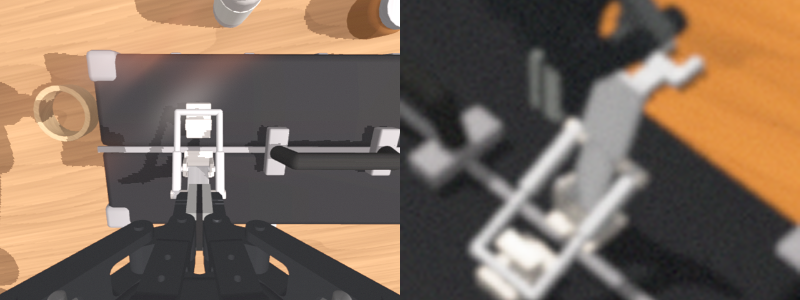

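Run:
```python
import cv2,numpy as np
w=cv2.imread('pics/wrist4.png')[150:330,260:380]; s=cv2.imread('pics/scene4.png')[195:275,265:345]
cv2.imwrite('pics/m5.png',np.hstack([cv2.resize(w,None,fx=3,fy=3,interpolation=cv2.INTER_CUBIC)[:400],cv2.resize(s,(400,400),interpolation=cv2.INTER_CUBIC)]))
```

```text
(no output)
```

View pics/m5.png

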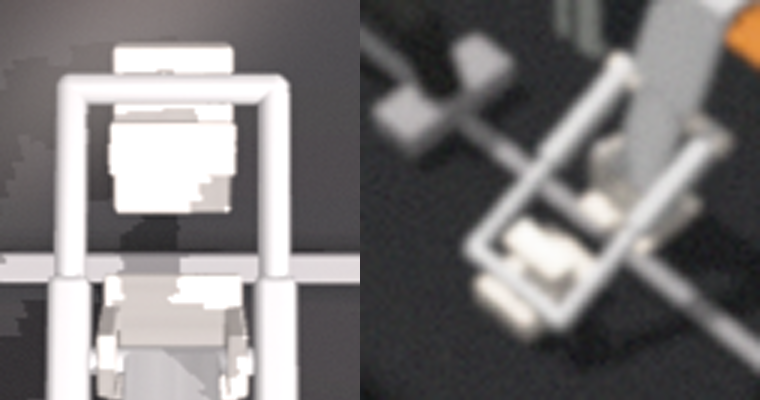

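```bash
python3 - <<'E'
from h import *
s=env.observe();R=np.array(s['tool_rot']); p=np.array(s['position']); print(s['time_s'])
f=lambda P:(P-p)@R*1000
P,g=tri('wrist',(317.7,179.7),'scene',(296.6,252.4)); print('bar',P.round(4),g,f(P).round(1))
print('seat from lip',f(plane('wrist',(317.5,190.7),.203)).round(1),'-1; from foot',f(plane('wrist',(317.5,164.7),.1905)).round(1),'-14')
# lever strap/paddle tip: scene zoom earlier, tip of lever from m4 (620..., )
for q in [(590,75),(640,95)]:
    px=(265+(q[0]-400)*.3,155+(q[1]+50)*.3); print(px)
E
python3 - <<'E'
import cv2
w=cv2.imread('pics/scene4.png')[145:225,295:375]
cv2.imwrite('pics/m6.png',cv2.resize(w,(560,560),interpolation=cv2.INTER_CUBIC))
E
```

```text
4.95
bar [0.6241 0.0171 0.1904] 0.0012802344942006766 [41.1 -0.9 95. ]
seat from lip [36.1 -1.3 82.4] -1; from foot [49.5 -1.3 94.9] -14
(322.0, 192.5)
(337.0, 198.5)
```

View pics/m6.png

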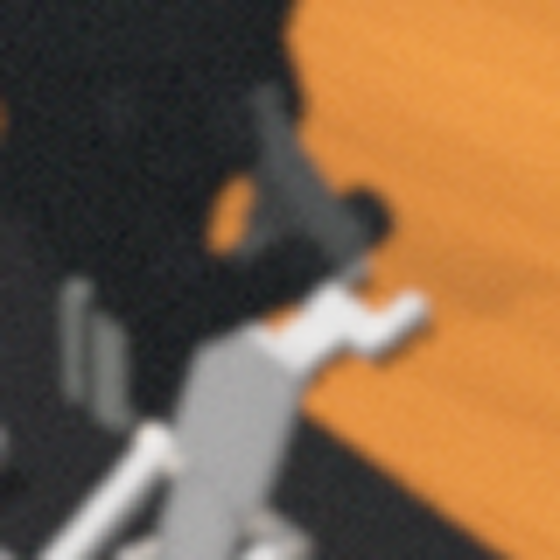

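The wrist and scene views agree: the bar is behind the lip at z ≈ 0.190, so it is hooked, and the lever is still up. Next I push the paddle along its arc.

```bash
python3 -m jog '[{"linear":[-0.15,0,0.25],"roll":0},{"linear":[-0.15,0,0.25],"roll":0},{"linear":[-0.15,0,0.05],"roll":0},{"linear":[-0.15,0,0.05],"roll":0},{"linear":[-0.15,0,0.06],"roll":0},{"linear":[-0.15,0,0.06],"roll":0},{"linear":[-0.14,0,0.1],"roll":0},{"linear":[-0.14,0,0.1],"roll":0},{"linear":[-0.12,0,0.12],"roll":0},{"linear":[-0.11,0,0.12],"roll":0},{"linear":[0,0,0],"roll":0}]'
python3 -m jog '[{"linear":[-0.09,0,0.14],"roll":0},{"linear":[-0.09,0,0.14],"roll":0},{"linear":[-0.06,0,0.15],"roll":0},{"linear":[-0.06,0,0.15],"roll":0},{"linear":[-0.02,0,0.12],"roll":0},{"linear":[-0.02,0,0.12],"roll":0},{"linear":[0,0,0],"roll":0}]'
```

```text
time_s: 5.87
position: [0.5274, 0.035, 0.2381]
tool_rot: [[0.982, -0.19, -0.001], [-0.19, -0.982, 0.0], [-0.001, 0.0, -1.0]]
ft_force: [1.2, 0.0, 0.6]
grip_width: -0.0003
gripper_force: 0.2
time_s: 6.45
position: [0.5144, 0.0375, 0.2048]
tool_rot: [[0.982, -0.19, -0.002], [-0.19, -0.982, 0.0], [-0.002, 0.0, -1.0]]
ft_force: [-0.2, 0.3, 0.3]
grip_width: 0.0001
gripper_force: 0.0
```

```bash
python3 -m jog '[{"linear":[0,0,0.06],"roll":0},{"linear":[0,0,0.06],"roll":0},{"linear":[0,0,0],"roll":0}]'
python3 -m jog '[{"linear":[0,0,-0.2],"roll":0},{"linear":[0,0,-0.5],"roll":0},{"linear":[0,0,-0.9],"roll":0},{"linear":[-0.3,0,-0.9],"roll":0},{"linear":[-0.5,0,-0.5],"roll":0},{"linear":[-0.5,0,0],"roll":0},{"linear":[0,0,0],"roll":0},{"linear":[0,0,0],"roll":0}]'
python3 - <<'E'
from h import *
import cv2
for n in ['wrist','scene']: cv2.imwrite(f'pics/{n}7.png',optics.get_image(n)[:,:,::-1])
s=cv2.imread('pics/scene7.png')[115:275,185:345]; w=cv2.imread('pics/wrist7.png')[:300,180:580]
cv2.imwrite('pics/m7.png',np.hstack([cv2.resize(w,(400,300)),cv2.resize(s,(400,400),interpolation=cv2.INTER_CUBIC)[:300]]) if 0 else np.hstack([cv2.copyMakeBorder(w,0,100,0,0,0),cv2.resize(s,(400,400),interpolation=cv2.INTER_CUBIC)]))
E
```

```text
time_s: 6.7
position: [0.5152, 0.0374, 0.2024]
tool_rot: [[0.982, -0.19, 0.001], [-0.19, -0.982, -0.0], [0.001, 0.0, -1.0]]
ft_force: [-2.7, 0.5, 7.0]
grip_width: 0.0001
gripper_force: 3.2
time_s: 7.37
position: [0.4636, 0.0474, 0.322]
tool_rot: [[0.982, -0.19, 0.001], [-0.19, -0.982, -0.0], [0.001, -0.0, -1.0]]
ft_force: [0.2, -1.6, 0.7]
grip_width: 0.0001
gripper_force: 0.0
```

View pics/m7.png

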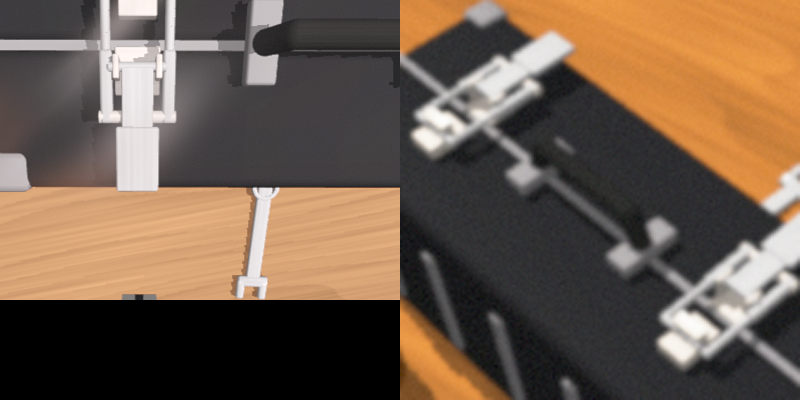

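The lever lies flat with the bar under the lip, matching the shut latch. The 7 N stop came at z 0.202, which is the height of a flat lever.

```bash
python3 -c "
from rig import env
print(env.close_job())"
```

```text
the job is handed in; nothing more can be done
None
```

I hooked the loop behind the keeper while the lever stood up, then pushed the lever down flat, and it held. The other latch stayed shut, and I handed the job in at about 7.5 s; no verdict came back.

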